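Clamp a valve block against the seal stop with the handwheel

TASK

Take the aluminium valve block with the brass port out of the blue carrier and stand it upright on the bench to change your grip, then lower it gently between the two cheeks of the clamp with the brass port facing the rubber-faced stop, and let go. Then wind the handwheel clockwise by its red handle until the pusher holds the block snugly against the stop; leave the other block and everything else where it is.

Things in the scene. Friction and masses are not known exactly. Their poses are not given: they have to be found in the camera images.
- block_mid (a point): Centre of the valve block to clamp: bare aluminium block 46 (its x) x 56 (its y) x 80 (its z, height) mm, 0.35 kg, standing upright; a round brass port, flush, on its +y face, and a brass plug on its top near that face. The point is 40 mm above its underside; axes are the block's.
- block_port (a point): Centre of the brass port on the block's +y face: 28 mm from the block's centre along its y, 30 mm above its underside.
- spare_mid (a point): Centre of the other block, of the same size but with a black port and black plug; it stays in the carrier.
- carrier: Fixed blue carrier 190 (x) x 82 (y) x 86 mm high, origin under its centre. Two stalls at x = -55 and +55 mm; the block may stand in either, 6 mm above the bench, axes as the carrier's. Walls as high as the block, 44 mm wide, close each stall's y ends 3 mm from it: there the block can be gripped only across its 46 mm width (along x). The x sides are open but for 10 mm sills.
- clamp: Fixed bench clamp, base 130 (x) x 310 (y) x 12 mm high; origin on the bench, 10 mm towards +y from the middle of the base. +y points from the handwheel to the stop. From -y to +y: green gear housing 84 x 100 mm, 78 mm high, with the handwheel on top; the pusher; the channel between two steel cheeks; the stop.
- seat (a point): Point on the channel floor (12 mm above the bench) under the centre of the block when it stands against the stop; axes as the clamp. The cheeks stand at x = -27 and +27 mm (54 mm apart, bevelled mouth), 44 mm long in y, 80 mm high like the block: in the channel the block can be gripped only across its 56 mm length (along y).
- stop_face (a point): On the rubber face of the stop, 28 mm towards +y from the seat, 30 mm above the channel floor; axes as the clamp. The stop is 46 mm wide and only 40 mm high above the channel floor (52 mm above the bench), so that fingers pass above it.
- pusher_face (a point): On the front (+y) face of the steel pusher, 30 mm above the channel floor. The pusher is 44 mm wide, and its top is 46 mm above the channel floor.
- pusher (a joint): Travel of the pusher towards the stop in m, 0 fully back (face 114 mm from the stop face), up to 0.075; it is about 0.058 when the block is clamped. It moves only through the handwheel, 36 mm per turn, and stays where it is left.
- wheel (a joint): Angle of the handwheel in rad, growing clockwise seen from above, which drives the pusher towards the stop (36 mm per turn; up to 1.6 turns needed). Turning it takes about 1.5 N at the handle; when the block meets the stop it becomes solid.
- wheel_centre (a point): On the upright axis of the black handwheel (120 mm across), at the top of its rim, 108 mm above the bench.
- crank_grip (a point): Middle of the upright red handle, 22 mm thick and 50 mm high (112 to 162 mm above the bench; the point is at 142 mm), 50 mm from the wheel's axis. The handle spins freely on its own pin, so a gripper holding it from above need not turn while it is led round the circle.
- test_cylinder: Black standing cylinder with brass ring, 48 mm across, 137 mm high, a bystander; origin under its centre.
- driver: Red-handled screwdriver lying in front of the clamp, 182 mm long, 27 mm high, a bystander; origin at the middle of its underside.
- injector_1: Injector lying behind the clamp, 225 mm long, 88 mm high, a bystander.
- injector_2: Second injector lying at the back, 225 mm long, 88 mm high, a bystander.
- brush: Wooden parts brush lying on the right, 153 mm long, 15 mm high, a bystander.
There are look-alikes about, which are no part of the job. What is shaped like the part that bears block_mid but green is not meant.

How it is judged:
By the outcome, as a careful person would: the job done as asked, in the order asked, and still so for the second after the job is handed in, with the robot touching nothing.
It also fails if it takes over 72 s, if anything falls off the work surface, if the arm or the gripper's body presses on something with over 40 N, if the wrist force passes 120 N, or if a joint passes its speed limit or range.

ROBOT

A 7-joint arm with a two-finger parallel gripper is mounted at the origin on a cart in front of the work surface, level with it; the furniture and walls round the work are solid. World frame = base frame: x ahead of the robot, y to its left, z up, the work surface at z = 0. Lengths are in m, angles in degrees, forces in N, time in s.
With the tool pointing down it reaches from about 0.425 to 0.875 m from the base axis. Payload 4.7 kg.
Tool frame: the origin (TCP) lies on the centre line of the jaws, within the pads' length; the fingertips stand 8 mm ahead of it and the grasp point (between the pads) lies 11 mm behind it; z points along the fingers, y is the direction in which the jaws open and shut (so a half turn about z gives the same grasp; the last joint's range is limited). The gripper opens to 87 mm and grips with 3 to 60 N. Pads are 19 mm wide; open, the fingers measure 117 mm over their backs; the gripper's body (75 mm by 190 mm) begins 51 mm behind the grasp point.
Start: joints at [0.808, 18.392, -4.016, 83.108, 1.295, 78.541, -3.26], TCP at [0.65, -0, 0.231] pointing down, gripper open.
Joint ranges: [-163.93, 163.93], [-17.29, 119.83], [-79.2, 71.16], [3.27, 140.29], [-89.18, 269.18], [5.43, 117.66], [-154.24, 154.24]. Speed limits (degrees/s): [147.25, 147.25, 180, 180, 180, 180, 180].

INTERFACE

Orientations are given as [roll, pitch, yaw] about the fixed x, y, z axes, in that order (R = Rz(yaw) Ry(pitch) Rx(roll)).
In Python, from cell import env gives the robot as it stands. The module is installed in compiled form; this text tells all that it offers.
- The arm moves only by the tool move_arm, never from a script. Its argument "steps" is a list of rows, each a list of 2 entries, a list of its own where there are three numbers: the shift along the tool's x, y, z in m, then the turn about the tool's z in rad. A call has 1 to 20 rows; each row is the pose to reach, as a shift and turn from the pose commanded when the call began, along the tool's axes at that moment; what a row does not reach only later rows make up. A row lasts 1/8 s, in which the tool goes at most 62.5 mm and 10.7 degrees, less where a joint would pass 70% of its speed; a pose out of reach is approached as far as the arm can. A call with a gripper value outside its range is refused whole. "hand" is the closure, from -1 (fully open) to 1 (shut), set as the call begins (left out, the last holds). The fingers move at their own pace and stop on an object; "squeeze" is the grip in N (left out, the last holds). Time passes only in rows, so rows that repeat a pose let the fingers close. It gives the time, the measured TCP pose, the force and the opening at its end, in the units of the state.
- env.get_obs(): the state, without advancing time (a new reading comes with each control period).
- env.read_camera(name): name is "scene" or "side" or "wrist"; returns (picture, depth): 420x560x3 uint8, red, green, blue; 420x560 float32, m along the optical axis (not along the pixel's ray), 0 where there is no reading.
- env.calibration(name): a dict with "intrinsics" (3x3 intrinsics, pixels), "position" and "orientation" of the camera in the world; the wrist camera has in their place "mount" (4x4, takes a point from camera to tool coordinates, whose origin is the TCP and whose axes are the flange's). Camera axes: x right, y up, looking along -z (the intrinsics and any distortion apply to the point x, -y, -z); pixel columns grow to the right and rows downward; lengths in m; the calibration is good to about 2 mm. A picture is of the moment at which its call begins: read the wrist's pose just before it. calibration takes no time and is no camera call.
- env.sign_off(): hands the job in, once; it reports no verdict.
Trained networks look in the newest picture that a camera, given by its name, has taken for a name from the list of things; names that differ only in an ending like _2 or _b are one class to them, and where a whole thing is asked for, a point or a joint stands for the part that bears it (a point fixed in the world has none). Each returns a list of dicts, best first, with "conf" (0 to 1); they miss things now and then, are a little off and sometimes report something else, mostly with a low value. They report only what shows in the picture. A call takes as long as a camera call. They do not tell look-alikes from the thing itself.
- env.cut_out(camera, query): "region" (420x560 bool, what is visible of it) and "uv" ([column, row] in pixels, amid what is visible of it).
The state is a dict: "time_s": time; "qpos": joint angles; "joint_velocities": joint speeds; "effort": joint torques, N m; "tool_pos": TCP position; "tool_rot": TCP orientation; "force": force on the tool from outside, world axes, zero at the start; "wrist_torque": the same for the moment, N m; "grip_width": finger opening in m.
Only numpy, scipy, OpenCV 4.12 (cv2) and the standard library are available. Lean on these libraries where they do the work, as an engineer would, in place of code of your own. Each camera call takes 0.05 s, during which the arm holds its last target. There are 200 camera calls.

## Working session

There is one attempt and no reset: what is moved stays moved. The work goes in short steps, Python scripts to look and compute and a tool call to move; the robot and the scene stay as the last step left them, time stands still between calls to the robot, and variables do not carry over. Pictures are saved under pics/ and viewed, about 8 in all and at most 12, crops included, and the job is handed in when it is done.

Besides the shell and the picture viewer there is one more tool, called by a JSON object that holds its "op" and its "data", one argument or row to a line. move_arm: Moves the arm, as the interface text tells. Its arguments: {"type":"object","properties":{"steps":{"type":"array"},"hand":{"type":"number"},"squeeze":{"type":"number"}},"required":["steps"]}

```bash
mkdir -p pics
cat > h.py <<'E'
import numpy as np, cv2
from scipy.spatial.transform import Rotation as Ro
from cell import env
def cam(name):
    o=env.get_obs(); p,d=env.read_camera(name); c=env.calibration(name); K=np.array(c["intrinsics"])
    if "mount" in c:
        T=np.eye(4); T[:3,:3]=rot(o["tool_rot"]); T[:3,3]=o["tool_pos"]; T=T@np.array(c["mount"])
    else:
        T=np.eye(4); T[:3,:3]=rot(c["orientation"]); T[:3,3]=c["position"]
    return p,d,K,T
def rot(r):
    r=np.array(r,float)
    if r.shape==(3,3): return r
    if r.size==4: return Ro.from_quat(r).as_matrix()
    return Ro.from_euler('xyz',r,degrees=True).as_matrix()
def cloud(d,K,T):
    v,u=np.indices(d.shape); 
    P=np.stack([(u-K[0,2])/K[0,0]*d,-(v-K[1,2])/K[1,1]*d,-d],-1)
    return P@T[:3,:3].T+T[:3,3]
def proj(X,K,T):
    q=(np.asarray(X)-T[:3,3])@T[:3,:3]; return np.stack([K[0,0]*q[...,0]/-q[...,2]+K[0,2],K[1,1]*-q[...,1]/-q[...,2]+K[1,2]],-1)
def save(n,p): cv2.imwrite(f"pics/{n}.png",p[...,::-1])
E
python3 - <<'E'
from h import *
o=env.get_obs(); print(o)
P=[]
for n in ["scene","side","wrist"]:
    c=env.calibration(n); print(n,c)
    p,d,K,T=cam(n); P.append(p); np.savez(f"{n}0.npz",p=p,d=d,K=K,T=T)
    for q in ["block_mid","spare_mid","carrier","clamp","crank_grip","pusher","wheel"]:
        try:
            for r in env.cut_out(n,q)[:3]:
                m=r["region"]; X=cloud(d,K,T)[m&(d>0)]
                print(n,q,round(r["conf"],2),np.round(r["uv"]),m.sum(),np.round(np.median(X,0),3),np.round(np.percentile(X,2,axis=0),3),np.round(np.percentile(X,98,axis=0),3))
        except Exception as e: print(n,q,e)
save("scene0",P[0]);save("side0",P[1]);save("wrist0",P[2])
E
```

```text
{'time_s': 0.0, 'qpos': array([ 0.80842502, 18.43884081, -4.01398261, 83.17558468,  1.29593439,
       78.54321685, -3.25955966]), 'joint_velocities': array([-0.08258718,  0.00926376,  0.02702597,  0.00256769,  0.08742591,
       -0.00986008,  0.09942729]), 'effort': array([-2.58547143e-04, -4.91284704e+01, -4.03903294e-01, -3.12526345e+01,
       -6.40594075e-02,  4.37659642e-02,  1.61017233e-04]), 'tool_pos': array([ 6.49440700e-01, -8.02532643e-05,  2.29457826e-01]), 'tool_rot': array([-1.79887651e+02,  7.34318255e-03,  9.00005039e+01]), 'force': array([ 0.65721114,  0.33060505, -1.04969032]), 'wrist_torque': array([-0.00305403,  0.00648552,  0.01512049]), 'grip_width': 0.0871745259030342}
scene {'intrinsics': array([[545.90915715,   0.        , 282.44111362],
       [  0.        , 545.90915715, 209.2679897 ],
       [  0.        ,   0.        ,   1.        ]]), 'position': array([-0.07929762, -0.82651627,  1.07557055]), 'orientation': array([ 46.86881885,  -0.47697732, -38.90850303])}
scene block_mid 0.82 [214. 169.] 331 [0.544 0.265 0.082] [0.534 0.236 0.014] [0.583 0.295 0.09 ]
[... 2320 characters left out ...]
01,  2.42822702e-01,
         6.62379249e-02],
       [ 9.99999992e-01,  7.19144076e-05, -1.00316900e-04,
        -6.49795615e-04],
       [-1.14776934e-04,  2.42822696e-01, -9.70070680e-01,
        -1.54131866e-01],
       [ 0.00000000e+00,  0.00000000e+00,  0.00000000e+00,
         1.00000000e+00]])}
wrist block_mid 0.84 [214.  64.] 4757 [0.599 0.104 0.08 ] [0.573 0.074 0.026] [0.626 0.133 0.082]
wrist clamp 0.63 [199. 228.] 15138 [ 0.57  -0.037  0.013] [ 0.506 -0.173  0.01 ] [0.624 0.016 0.091]
wrist pusher 0.7 [194. 315.] 1391 [ 0.563 -0.125  0.052] [ 0.542 -0.161  0.037] [ 0.582 -0.116  0.059]
wrist pusher 0.66 [425.  58.] 7636 [0.777 0.113 0.042] [0.76  0.041 0.007] [0.805 0.162 0.087]
```

Run:
```python
import cv2,numpy as np
a=cv2.imread("pics/scene0.png")[130:350,140:440]; b=cv2.imread("pics/side0.png")[130:330,180:400]
a=cv2.resize(a,(600,440),interpolation=2); b=cv2.resize(b,None,fx=2.2,fy=2.2,interpolation=2)
cv2.imwrite("pics/a.png",a);cv2.imwrite("pics/b.png",b)
```

```text
(no output)
```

View pics/a.png

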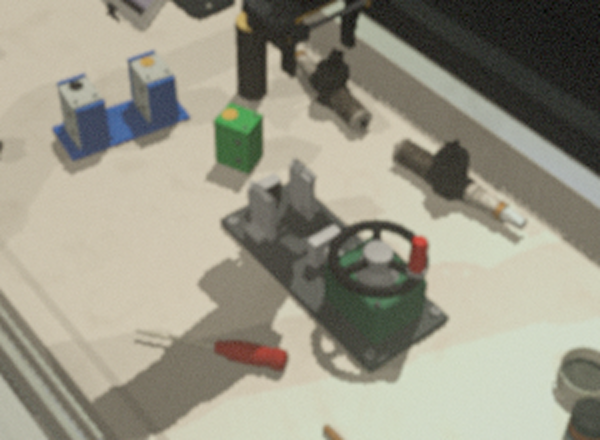

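View pics/b.png

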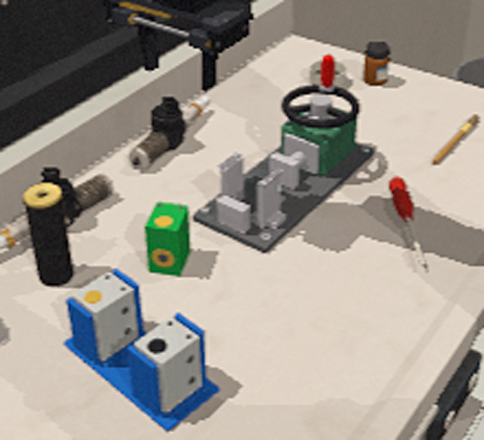

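View pics/wrist0.png

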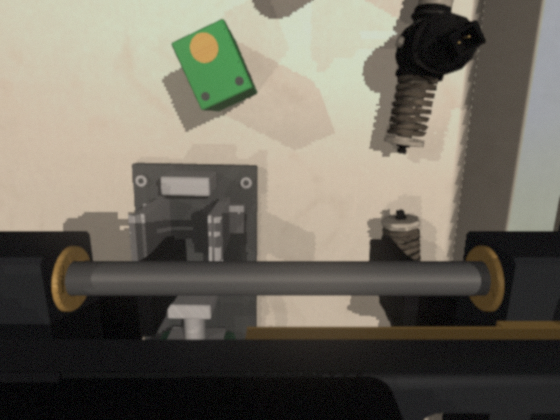

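The bare block with the brass plug is in the farther stall, at about (0.56, 0.27), crop B (93,296). The block with the black plug is in the nearer stall. The green look-alike stands free near (0.60, 0.10). The clamp's stop is at its +y end. Next I'll take wrist views of the clamp and then the carrier.

{"op": "move_arm", "data": {
  "steps": [
    [[-0.04,-0.02,-0.03],0],
    [[-0.09,-0.04,-0.06],0],
    [[-0.14,-0.06,-0.09],0],
    [[-0.17,-0.08,-0.1],0],
    [[-0.18,-0.08,-0.1],0],
    [[-0.18,-0.08,-0.1],0],
    [[-0.18,-0.08,-0.1],0],
    [[-0.18,-0.08,-0.1],0]
  ],
  "hand": -1
}}

```text
time_s: 2.2
tool_pos: [0.5705, -0.1782, 0.3298]
tool_rot: [-179.9, -0.0, 90.2]
force: [-0.1, 0.2, 0.1]
grip_width: 0.0872
```

Run:
```python
from h import *
o=env.get_obs(); print(o["time_s"],o["tool_pos"],o["tool_rot"])
p,d,K,T=cam("wrist"); np.savez("wclamp.npz",p=p,d=d,K=K,T=T); save("wclamp",p)
for q in ["clamp","crank_grip","pusher","wheel"]:
  for r in env.cut_out("wrist",q)[:2]:
    m=r["region"]; X=cloud(d,K,T)[m&(d>0)]
    print(q,round(r["conf"],2),np.round(r["uv"]),m.sum(),np.round(np.median(X,0),3),np.round(np.percentile(X,2,axis=0),3),np.round(np.percentile(X,98,axis=0),3))
```

```text
2.2 [ 0.57051467 -0.17822544  0.32982364] [-1.79941302e+02 -4.33043015e-02  9.01586595e+01]
clamp 0.73 [268. 127.] 26485 [ 0.561 -0.125  0.014] [ 0.5   -0.263  0.01 ] [0.622 0.009 0.114]
crank_grip 0.52 [280. 262.] 38 [ 0.575 -0.26   0.123] [ 0.57  -0.262  0.115] [ 0.581 -0.259  0.128]
pusher 0.78 [270. 137.] 1111 [ 0.561 -0.134  0.048] [ 0.54  -0.167  0.012] [ 0.58  -0.117  0.059]
wheel 0.89 [267. 213.] 4812 [ 0.56  -0.214  0.108] [ 0.503 -0.265  0.103] [ 0.614 -0.166  0.115]
wheel 0.27 [268. 125.] 26553 [ 0.561 -0.126  0.014] [ 0.5   -0.263  0.01 ] [0.622 0.009 0.114]
```

View pics/wclamp.png

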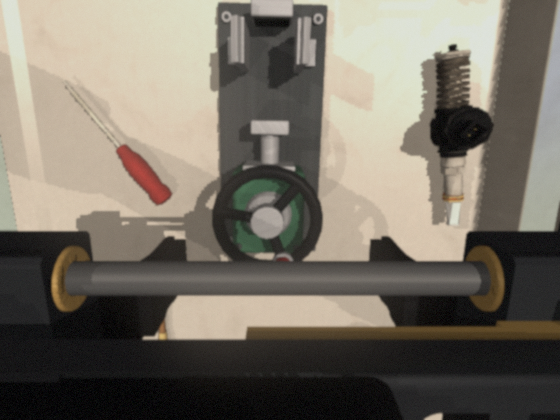

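{"op": "move_arm", "data": {
  "steps": [
    [[0.05,-0.01,0.01],0],
    [[0.1,-0.02,0.02],0],
    [[0.15,-0.03,0.03],0],
    [[0.2,-0.04,0.04],0],
    [[0.25,-0.05,0.05],0],
    [[0.3,-0.06,0.05],0],
    [[0.35,-0.06,0.05],0],
    [[0.36,-0.06,0.05],0],
    [[0.36,-0.06,0.05],0],
    [[0.36,-0.06,0.05],0]
  ]
}}

```text
time_s: 3.7
tool_pos: [0.5105, 0.1779, 0.2805]
tool_rot: [180.0, 0.1, 89.8]
force: [0.3, -0.0, 0.3]
grip_width: 0.0873
```

Run:
```python
from h import *
o=env.get_obs(); print(o["time_s"],o["tool_pos"],o["tool_rot"])
p,d,K,T=cam("wrist"); np.savez("wcar.npz",p=p,d=d,K=K,T=T); save("wcar",p)
for q in ["block_mid","block_port","spare_mid","carrier"]:
  for r in env.cut_out("wrist",q)[:2]:
    m=r["region"]; X=cloud(d,K,T)[m&(d>0)]
    print(q,round(r["conf"],2),np.round(r["uv"]),m.sum(),np.round(np.median(X,0),3),np.round(np.percentile(X,2,axis=0),3),np.round(np.percentile(X,98,axis=0),3))
```

```text
3.7 [0.51053564 0.17790442 0.28051448] [1.79992178e+02 5.85114203e-02 8.98371866e+01]
block_mid 0.69 [327.  91.] 3401 [0.559 0.267 0.086] [0.536 0.239 0.034] [0.583 0.293 0.088]
block_mid 0.69 [354. 229.] 2104 [0.589 0.125 0.079] [0.567 0.098 0.006] [0.609 0.138 0.082]
block_port 0.62 [330.  92.] 3466 [0.559 0.267 0.086] [0.536 0.239 0.023] [0.584 0.293 0.088]
block_port 0.6 [353. 232.] 2139 [0.589 0.125 0.079] [0.567 0.097 0.003] [0.61  0.138 0.082]
spare_mid 0.67 [213.  71.] 3679 [0.455 0.283 0.086] [0.429 0.255 0.026] [0.476 0.309 0.088]
carrier 0.71 [277.  86.] 7263 [0.506 0.276 0.007] [0.431 0.229 0.001] [0.584 0.318 0.087]
```

View pics/wcar.png

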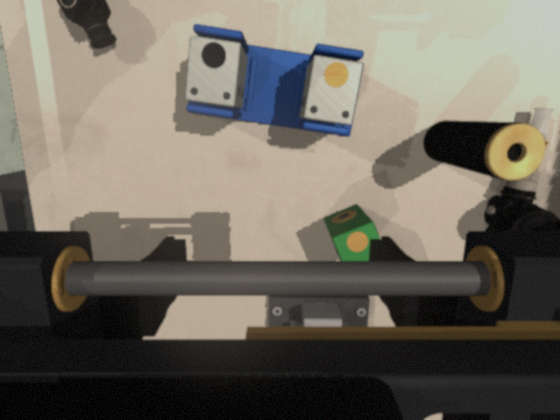

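The wrist view shows the target block in the right stall (about 333,90), with its brass plug at (336,74) towards world +y. The clamp stop is also on the +y side, so the block needs only a grip change and no half turn. The black-port block is at about (217,72). Now I'll fit exact poses.

```bash
cat > fit.py <<'E'
from h import *
def L(f):
    z=np.load(f); return z["p"],z["d"],z["K"],z["T"]
def rect(X,lbl):
    (c,s,a)=cv2.minAreaRect((X[:,:2]*1000).astype(np.float32)); 
    print(lbl,len(X),"c",np.round(c,1),"size",np.round(s,1),"ang",round(a,1),"z",np.round(np.median(X[:,2])*1000,1)); return c,s,a
def sel(X,lo,hi,d):
    return X[np.all((X>lo)&(X<hi),-1)&(d>0)]
E
python3 - <<'E'
from fit import *
# pixel-edge based: bare-aluminium tops via depth, several cams
for f in ["wcar.npz","side0.npz","scene0.npz"]:
    p,d,K,T=L(f); X=cloud(d,K,T); g=p.astype(int)
    blue=(g[...,2]-g[...,0]>40)
    for n,lo,hi in [("blk",[.52,.22,.075],[.60,.32,.10]),("spare",[.41,.23,.075],[.49,.33,.10])]:
        m=np.all((X>lo)&(X<hi),-1)&(d>0)
        rect(X[m&~blue],f+n); rect(X[m],f+n+" all")
    if f=="wcar.npz":
        m=(g[...,0]>190)&(g[...,2]<110)&np.all((X>[.5,.2,.07])&(X<[.61,.33,.1]),-1); print("plug",X[m].mean(0))
for f in ["wclamp.npz","scene0.npz","side0.npz"]:
    p,d,K,T=L(f); X=cloud(d,K,T)
    for n,lo,hi in [("base",[.46,-.4,.005],[.66,.06,.02]),("cheekL",[.50,-.09,.08],[.56,.0,.105]),("cheekR",[.56,-.09,.08],[.63,.0,.105]),("stop",[.52,-.03,.04],[.62,.03,.066]),("pusher",[.52,-.14,.045],[.6,-.09,.07]),("wheel",[.46,-.32,.1],[.66,-.13,.112]),("handle",[.5,-.32,.125],[.66,-.2,.17]),("handletop",[.5,-.32,.157],[.66,-.2,.17])]:
        Y=sel(X,lo,hi,d)
        if len(Y)>10: rect(Y,f+n)
E
```

```text
wcar.npzblk 3331 c [561.2 266.4] size [76.1 46.2] ang 81.4 z 86.0
wcar.npzblk all 4032 c [561.2 266.4] size [76.1 46.2] ang 81.4 z 85.9
wcar.npzspare 3564 c [450.9 283. ] size [76.2 46.5] ang 81.5 z 85.9
wcar.npzspare all 4218 c [450.9 283. ] size [76.2 46.5] ang 81.5 z 85.9
plug [0.56384368 0.27988706 0.08661208]
side0.npzblk 358 c [560.9 263.1] size [70.8 47.9] ang 81.3 z 87.1
side0.npzblk all 461 c [561.3 266. ] size [76.7 47.9] ang 81.2 z 86.9
side0.npzspare 421 c [450.3 280.7] size [72.7 48.3] ang 83.7 z 87.3
side0.npzspare all 548 c [450.4 282.9] size [76.6 48.7] ang 82.9 z 87.0
scene0.npzblk 278 c [559.5 262.6] size [82.9 48.6] ang 80.1 z 84.0
scene0.npzblk all 310 c [559.5 262.6] size [82.9 48.6] ang 80.1 z 84.0
scene0.npzspare 292 c [449.  281.6] size [85.9 47.7] ang 82.8 z 84.6
scene0.npzspare all 324 c [449.  281.6] size [85.9 47.7] ang 82.8 z 84.5
wclamp.npzbase 13728 c [ 560.  -136.6] size [308.7 130.3] ang 88.8 z 12.0
wclamp.npzcheekL 658 c [528.7 -37.2] size [43.9 12.9] ang 88.7 z 89.2
wclamp.npzcheekR 636 c [595.3 -38.4] size [44.3 13.1] ang 88.9 z 89.3
wclamp.npzstop
[... 702 characters left out ...]
zhandle 137 c [ 571.9 -273.9] size [19.8 20.7] ang 27.1 z 150.0
scene0.npzhandletop 40 c [ 574.  -273.9] size [15.3 15.9] ang 18.4 z 161.0
side0.npzbase 1146 c [ 559.6 -171.2] size [191.7 451.4] ang 1.0 z 13.4
side0.npzcheekL 49 c [528.5 -37.7] size [49.1 13.9] ang 88.4 z 90.6
side0.npzcheekR 60 c [595.1 -37.2] size [46.  14.7] ang 87.3 z 88.3
side0.npzstop 166 c [562.2  -8.7] size [41.9 73.9] ang 89.5 z 52.0
side0.npzpusher 78 c [ 559.8 -124.4] size [21.7 43.2] ang 89.1 z 57.7
side0.npzwheel 371 c [ 556.5 -221.3] size [120.  117.1] ang 56.4 z 108.1
side0.npzhandle 77 c [ 574.1 -266.1] size [22.  17.8] ang 24.7 z 147.1
side0.npzhandletop 20 c [ 573.5 -267.4] size [15.6 14.7] ang 86.9 z 161.7
```

Run:
```python
from fit import *
p,d,K,T=L("wcar.npz"); X=cloud(d,K,T)
print("tall",rect(sel(X,[.6,.1,.12],[.9,.4,.16],d),"cyl"))
for f in ["wclamp.npz","side0.npz","scene0.npz","wcar.npz"]:
    p,d,K,T=L(f); X=cloud(d,K,T)
    for n,lo,hi in [("stop",[.545,-.03,.045],[.578,.03,.06]),("pusher",[.545,-.16,.054],[.575,-.08,.066])]:
        Y=sel(X,lo,hi,d)
        if len(Y): print(f,n,len(Y),np.round(np.percentile(Y[:,1],[1,5,50,95,99]),4),np.round(np.median(Y[:,2]),4),np.round(np.mean(Y[:,0]),4))
```

```text
cyl 3176 c [704.4 214.3] size [47.1 47.2] ang 57.2 z 136.5
tall ((704.3755493164062, 214.33909606933594), (47.10159683227539, 47.20055389404297), 57.207550048828125)
wclamp.npz stop 627 [-0.01   -0.0095 -0.0008  0.0082  0.0089] 0.0515 0.5617
wclamp.npz pusher 373 [-0.1325 -0.1324 -0.1245 -0.1177 -0.1167] 0.0578 0.5601
side0.npz stop 58 [-0.0106 -0.0076  0.0058  0.0107  0.0115] 0.0526 0.5624
side0.npz pusher 32 [-0.1348 -0.1333 -0.1219 -0.1157 -0.114 ] 0.0593 0.5595
scene0.npz stop 53 [-0.0142 -0.0137 -0.0035  0.0063  0.0069] 0.0506 0.567
scene0.npz pusher 56 [-0.1381 -0.1368 -0.128  -0.1209 -0.1196] 0.0576 0.5599
wcar.npz stop 304 [0.0011 0.0017 0.0084 0.0118 0.0122] 0.0517 0.5616
```

Everything fits. Block centre is (0.561, 0.266), top at 86 mm, yaw −8.6°. The clamp yaw is −1.2°, with the seat near (0.562, −0.038). The stop-to-pusher gap is about 107 mm, so the pusher is already about 7 mm out. Now I'll grasp the block across its width.

{"op": "move_arm", "data": {
  "steps": [
    [[0.045,0.025,0.03],0.08],
    [[0.086,0.051,0.07],0.15],
    [[0.086,0.051,0.11],0.15],
    [[0.086,0.051,0.11],0.15],
    [[0.086,0.051,0.11],0.15]
  ]
}}

```text
time_s: 4.58
tool_pos: [0.562, 0.2655, 0.1724]
tool_rot: [179.9, -0.0, 81.3]
force: [0.1, -0.3, 0.4]
grip_width: 0.0868
```

{"op": "move_arm", "data": {
  "steps": [
    [[0,0,0.03],0],
    [[0,0,0.06],0],
    [[0,0,0.085],0],
    [[0,0,0.105],0],
    [[0,0,0.115],0],
    [[0,0,0.115],0],
    [[0,0,0.115],0]
  ]
}}

```text
time_s: 5.45
tool_pos: [0.5618, 0.2663, 0.0568]
tool_rot: [179.9, -0.1, 81.4]
force: [-0.2, 0.2, -0.9]
grip_width: 0.0869
```

{"op": "move_arm", "data": {
  "steps": [
    [[0,0,0],0],
    [[0,0,0],0],
    [[0,0,0],0],
    [[0,0,0],0],
    [[0,0,0],0],
    [[0,0,0],0],
    [[0,0,0],0],
    [[0,0,0],0]
  ],
  "hand": 1,
  "squeeze": 30
}}

```text
time_s: 6.45
tool_pos: [0.5612, 0.266, 0.0556]
tool_rot: [180.0, -0.0, 81.4]
force: [0.7, -0.2, -0.2]
grip_width: 0.0459
```

{"op": "move_arm", "data": {
  "steps": [
    [[0,0,-0.01],0],
    [[0,0,-0.03],0],
    [[0,0,-0.06],0],
    [[0,0,-0.09],0],
    [[0,0,-0.12],0],
    [[0,0,-0.12],0],
    [[0,0,-0.12],0]
  ]
}}

```text
time_s: 7.32
tool_pos: [0.5603, 0.2656, 0.1747]
tool_rot: [-179.9, 0.1, 81.4]
force: [-0.4, -0.2, -4.7]
grip_width: 0.0459
```

{"op": "move_arm", "data": {
  "steps": [
    [[-0.03,-0.01,0],-0.03],
    [[-0.065,-0.025,0],-0.06],
    [[-0.1,-0.04,0],-0.09],
    [[-0.135,-0.05,0.01],-0.12],
    [[-0.15,-0.056,0.03],-0.129],
    [[-0.1565,-0.058,0.06],-0.129],
    [[-0.1565,-0.058,0.09],-0.129],
    [[-0.1565,-0.058,0.11],-0.129],
    [[-0.1565,-0.058,0.118],-0.129],
    [[-0.1565,-0.058,0.12],-0.129],
    [[-0.1565,-0.058,0.122],-0.129],
    [[-0.1565,-0.058,0.122],-0.129],
    [[-0.1565,-0.058,0.122],-0.129]
  ]
}}

```text
time_s: 8.95
tool_pos: [0.4807, 0.12, 0.0541]
tool_rot: [179.9, -0.0, 88.8]
force: [-0.0, -0.6, -4.7]
grip_width: 0.0458
```

{"op": "move_arm", "data": {
  "steps": [
    [[0,0,0.001],0],
    [[0,0,0.002],0],
    [[0,0,0.003],0],
    [[0,0,0.003],0],
    [[0,0,0.003],0]
  ]
}}

```text
time_s: 9.57
tool_pos: [0.4803, 0.1199, 0.0506]
tool_rot: [180.0, 0.0, 88.8]
force: [0.3, -0.6, -4.2]
grip_width: 0.0456
```

{"op": "move_arm", "data": {
  "steps": [
    [[0,0,0.0005],0],
    [[0,0,0.001],0],
    [[0,0,0.001],0],
    [[0,0,0.001],0]
  ]
}}

```text
time_s: 10.07
tool_pos: [0.4803, 0.1199, 0.0496]
tool_rot: [180.0, 0.0, 88.8]
force: [0.6, -1.0, -4.4]
grip_width: 0.0457
```

{"op": "move_arm", "data": {
  "steps": [
    [[0,0,0.0005],0],
    [[0,0,0.001],0],
    [[0,0,0.0015],0],
    [[0,0,0.0015],0],
    [[0,0,0.0015],0]
  ]
}}

```text
time_s: 10.7
tool_pos: [0.4804, 0.1199, 0.0495]
tool_rot: [180.0, 0.0, 88.8]
force: [-3.9, -1.6, 9.7]
grip_width: 0.0456
```

{"op": "move_arm", "data": {
  "steps": [
    [[0,0,-0.001],0],
    [[0,0,-0.001],0],
    [[0,0,-0.001],0],
    [[0,0,-0.001],0],
    [[0,0,-0.001],0],
    [[0,0,-0.02],0],
    [[0,0,-0.06],0],
    [[0,0,-0.11],0],
    [[0,0,-0.13],0],
    [[0,0,-0.13],0]
  ],
  "hand": -1
}}

```text
time_s: 11.95
tool_pos: [0.4815, 0.1202, 0.1797]
tool_rot: [179.8, -0.0, 88.8]
force: [0.8, -1.0, -0.4]
grip_width: 0.0871
```

{"op": "move_arm", "data": {
  "steps": [
    [[0,0,0],-0.17],
    [[0,0,0],-0.34],
    [[0,0,0],-0.51],
    [[0,0,0],-0.68],
    [[0,0,0],-0.85],
    [[0,0,0],-1.02],
    [[0,0,0],-1.19],
    [[0,0,0],-1.36],
    [[0,0,0],-1.53],
    [[0,0,0],-1.571],
    [[0,0,0],-1.571],
    [[0,0,0],-1.571]
  ]
}}

```text
time_s: 13.45
tool_pos: [0.4798, 0.1198, 0.1771]
tool_rot: [-180.0, -0.1, 178.8]
force: [1.4, 0.6, 1.0]
grip_width: 0.0871
```

Run:
```python
from fit import *
o=env.get_obs(); print(o["time_s"],o["tool_pos"],o["tool_rot"],o["qpos"])
for n in ["side","scene","wrist"]:
    p,d,K,T=cam(n); np.savez(f"{n}1.npz",p=p,d=d,K=K,T=T); save(n+"1",p); X=cloud(d,K,T)
    Y=sel(X,[.42,.06,.07],[.54,.18,.095],d)
    if len(Y)>5: rect(Y,n)
```

```text
13.45 [0.47978928 0.11975689 0.17709561] [-1.79979474e+02 -8.39966354e-02  1.78767342e+02] [ -1.29436404   2.25396028 -16.09858946 108.25772523   0.65854303
  69.66400829  71.15641111]
side 298 c [479.8 120. ] size [59.4 47.2] ang 88.4 z 81.0
scene 288 c [478.3 116.6] size [61.9 49.2] ang 88.9 z 78.9
wrist 4901 c [479.5 120.4] size [56.  45.9] ang 88.8 z 80.0
```

The block stands upright on the bench at (0.480, 0.120), top at 80 mm, already aligned with the clamp. Next I'll grip it across its 56 mm length.

{"op": "move_arm", "data": {
  "steps": [
    [[0,0,0.03],0],
    [[0,0,0.06],0],
    [[0,0,0.09],0],
    [[0,0,0.11],0],
    [[0,0,0.12],0],
    [[0,0,0.12],0],
    [[0,0,0.12],0]
  ]
}}

```text
time_s: 14.48
tool_pos: [0.4811, 0.1201, 0.059]
tool_rot: [180.0, 0.1, 178.8]
force: [0.1, 0.1, -0.1]
grip_width: 0.0871
```

{"op": "move_arm", "data": {
  "steps": [
    [[0,0,0],0],
    [[0,0,0],0],
    [[0,0,0],0],
    [[0,0,0],0],
    [[0,0,0],0],
    [[0,0,0],0],
    [[0,0,0],0]
  ],
  "hand": 1
}}

```text
time_s: 15.35
tool_pos: [0.4804, 0.12, 0.0582]
tool_rot: [180.0, 0.0, 178.8]
force: [0.4, -0.1, 1.3]
grip_width: 0.0555
```

{"op": "move_arm", "data": {
  "steps": [
    [[0,0,-0.01],0],
    [[0,0,-0.03],0],
    [[0,0,-0.07],0],
    [[0,0,-0.11],0],
    [[0,0,-0.13],0],
    [[0,0,-0.13],0],
    [[0,0,-0.13],0]
  ]
}}

```text
time_s: 16.23
tool_pos: [0.4792, 0.1195, 0.1866]
tool_rot: [-180.0, -0.1, 178.8]
force: [0.3, -0.9, -4.3]
grip_width: 0.0559
```

{"op": "move_arm", "data": {
  "steps": [
    [[-0.015,-0.03,0],0],
    [[-0.035,-0.065,0],0],
    [[-0.055,-0.1,0],0],
    [[-0.072,-0.135,0],0],
    [[-0.0853,-0.159,0],0],
    [[-0.0853,-0.159,0.01],0],
    [[-0.0853,-0.159,0.02],0],
    [[-0.0853,-0.159,0.02],0],
    [[-0.0853,-0.159,0.02],0]
  ]
}}

```text
time_s: 17.35
tool_pos: [0.5621, -0.0399, 0.168]
tool_rot: [180.0, -0.0, 178.9]
force: [-0.3, 0.5, -4.1]
grip_width: 0.0557
```

Run:
```python
from fit import *
o=env.get_obs(); print(o["time_s"],o["tool_pos"],o["tool_rot"])
im=[]
for n in ["side","scene","wrist"]:
    p,d,K,T=cam(n); np.savez(f"{n}2.npz",p=p,d=d,K=K,T=T); X=cloud(d,K,T)
    for nm,lo,hi in [("blk",[.52,-.1,.18],[.6,.03,.2]),("cheekL",[.50,-.09,.085],[.56,.0,.1]),("cheekR",[.57,-.09,.085],[.63,.0,.1]),("stop",[.53,-.03,.045],[.59,.03,.06])]:
        Y=sel(X,lo,hi,d)
        if len(Y)>10: rect(Y,n+nm)
    im.append(p)
save("v2",np.hstack([cv2.resize(im[0][120:260,240:400],(400,350)),cv2.resize(im[2],(400,350))]))
```

```text
17.35 [ 0.56205833 -0.03987218  0.1679977 ] [ 1.79991225e+02 -9.91483629e-03  1.78898339e+02]
sideblk 198 c [555.1 -36.2] size [77.7 45.3] ang 71.2 z 190.7
sidecheekL 37 c [528.9 -38.1] size [47.  13.8] ang 87.4 z 91.2
sidecheekR 29 c [594.8 -29.5] size [26.6 12.7] ang 80.9 z 89.2
sidestop 101 c [562.6  -5.6] size [39.6 60.6] ang 82.1 z 52.0
sceneblk 217 c [547.5 -42.5] size [82.4 27.9] ang 81.8 z 189.1
scenecheekL 50 c [525.9 -41.1] size [14.  46.2] ang 3.4 z 89.4
scenecheekR 20 c [594.  -58.5] size [13.4 14.4] ang 85.2 z 88.5
scenestop 59 c [568.   -4.2] size [26.1 59.3] ang 60.9 z 50.3
wristblk 9975 c [559.4 -39.8] size [76.4 42.2] ang 89.0 z 190.3
wristcheekL 1244 c [528.6 -37. ] size [43.8 12.5] ang 88.9 z 89.7
wriststop 834 c [559.1   1.1] size [21.2 39.1] ang 89.2 z 51.7
```

View pics/v2.png

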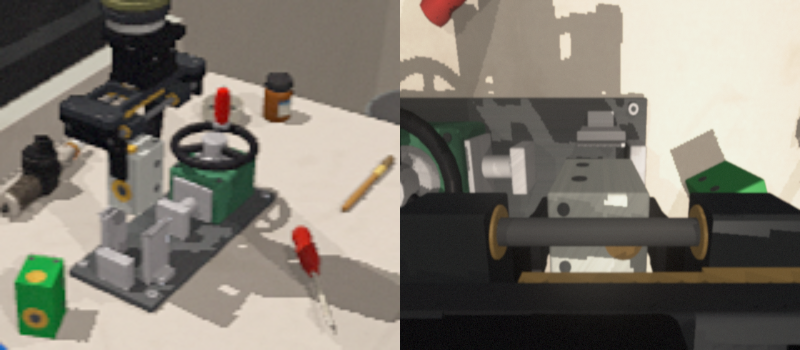

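The block hangs over the channel with its brass port (crop 122,190) facing the stop. Cheek and stop measurements agree with the earlier ones. Lowering gently.

{"op": "move_arm", "data": {
  "steps": [
    [[0,0,0.01],0],
    [[0,0,0.02],0],
    [[0,0,0.028],0],
    [[0,0,0.036],0],
    [[0,0,0.044],0],
    [[0,0,0.05],0],
    [[0,0,0.05],0]
  ]
}}

```text
time_s: 18.38
tool_pos: [0.5619, -0.0408, 0.1175]
tool_rot: [-180.0, -0.1, 178.8]
force: [-1.0, -1.0, -4.4]
grip_width: 0.0556
```

{"op": "move_arm", "data": {
  "steps": [
    [[0,0,0.01],0],
    [[0,0,0.02],0],
    [[0,0,0.03],0],
    [[0,0,0.038],0],
    [[0,0,0.043],0],
    [[0,0,0.045],0],
    [[0,0,0.046],0],
    [[0,0,0.046],0],
    [[0,0,0.046],0]
  ]
}}

```text
time_s: 19.5
tool_pos: [0.5625, -0.0409, 0.0724]
tool_rot: [-180.0, 0.0, 178.8]
force: [0.8, 0.3, -3.0]
grip_width: 0.0556
```

{"op": "move_arm", "data": {
  "steps": [
    [[0,0,0.0005],0],
    [[0,0,0.001],0],
    [[0,0,0.0015],0],
    [[0,0,0.002],0],
    [[0,0,0.002],0],
    [[0,0,0.002],0]
  ]
}}

```text
time_s: 20.25
tool_pos: [0.5623, -0.0408, 0.0702]
tool_rot: [-180.0, 0.0, 178.8]
force: [-0.4, 0.2, -2.2]
grip_width: 0.0558
```

{"op": "move_arm", "data": {
  "steps": [
    [[0,0,0.0005],0],
    [[0,0,0.001],0],
    [[0,0,0.001],0],
    [[0,0,0.001],0]
  ]
}}

```text
time_s: 20.75
tool_pos: [0.5624, -0.0408, 0.0702]
tool_rot: [-180.0, 0.0, 178.8]
force: [-4.9, 0.5, 4.2]
grip_width: 0.0557
```

{"op": "move_arm", "data": {
  "steps": [
    [[0,0,-0.001],0],
    [[0,0,-0.001],0],
    [[0,0,-0.001],0],
    [[0,0,-0.001],0],
    [[0,0,-0.001],0],
    [[0,0,-0.015],0],
    [[0,0,-0.05],0],
    [[0,0,-0.1],0],
    [[0,0,-0.15],0],
    [[0,0,-0.19],0],
    [[0,0,-0.19],0]
  ],
  "hand": -1
}}

```text
time_s: 22.12
tool_pos: [0.5644, -0.0408, 0.2644]
tool_rot: [-180.0, 0.5, 178.8]
force: [-0.3, 0.3, -0.6]
grip_width: 0.0869
```

{"op": "move_arm", "data": {
  "steps": [
    [[0,-0.03,0],0.17],
    [[0,-0.06,0],0.34],
    [[0,-0.1,0],0.51],
    [[0,-0.14,0],0.68],
    [[0,-0.18,0],0.85],
    [[0,-0.22,0],1.02],
    [[0,-0.26,0],1.19],
    [[0,-0.28,0],1.36],
    [[0,-0.29,0],1.53],
    [[0,-0.29,0],1.571],
    [[0,-0.29,0],1.571],
    [[0,-0.29,0],1.571]
  ]
}}

```text
time_s: 23.62
tool_pos: [0.5561, -0.3304, 0.2588]
tool_rot: [-180.0, -0.0, 88.9]
force: [-0.3, 0.1, 0.3]
grip_width: 0.087
```

Run:
```python
from fit import *
o=env.get_obs(); print(o["time_s"],o["tool_pos"],o["tool_rot"])
im=[]
for n in ["side","scene","wrist"]:
    p,d,K,T=cam(n); np.savez(f"{n}3.npz",p=p,d=d,K=K,T=T); X=cloud(d,K,T); im.append(p)
    for nm,lo,hi in [("blk+cheeks",[.50,-.1,.087],[.63,.03,.1]),("blk",[.54,-.1,.089],[.583,.03,.1]),("handletop",[.5,-.36,.155],[.66,-.2,.17]),("handle",[.5,-.36,.118],[.66,-.24,.17]),("rim",[.46,-.32,.1],[.66,-.13,.112]),("hub",[.54,-.24,.1],[.58,-.20,.15])]:
        Y=sel(X,lo,hi,d)
        if len(Y)>10:
            rect(Y,n+nm)
            if nm=="hub": print(np.percentile(Y[:,2],[50,90,99]))
save("v3",np.hstack([cv2.resize(im[0][130:250,240:380],(400,343)),cv2.resize(im[2],(400,343))]))
```

```text
23.625 [ 0.55612989 -0.3303852   0.25880456] [-1.79975754e+02 -2.30477072e-02  8.88651004e+01]
sideblk+cheeks 251 c [562.  -40.2] size [80.  58.3] ang 1.2 z 93.0
sideblk 162 c [561.6 -40.3] size [42.9 58.6] ang 0.5 z 93.4
sidehandletop 23 c [ 572.7 -266.1] size [19.9 13. ] ang 46.5 z 161.3
sidehandle 86 c [ 572.6 -265.2] size [21.7 17.9] ang 31.8 z 144.2
siderim 367 c [ 558.  -219.1] size [117.8 117.3] ang 28.9 z 108.0
sidehub 88 c [ 560.7 -219.5] size [39.2 35.6] ang 3.7 z 113.1
[0.11310625 0.11679818 0.11759037]
sceneblk+cheeks 361 c [560.6 -43.2] size [58.1 81. ] ang 89.3 z 90.7
sceneblk 224 c [561.5 -42.7] size [42.3 58.1] ang 1.7 z 91.5
scenehandletop 13 c [ 565.5 -274. ] size [ 5.8 11.3] ang 26.8 z 156.8
scenehandle 110 c [ 572.2 -274.8] size [16.5 21.9] ang 44.9 z 137.4
scenerim 806 c [ 555.2 -225. ] size [120.5 117.3] ang 73.2 z 106.9
scenehub 164 c [ 558.8 -219.9] size [42.4 35.3] ang 78.2 z 112.2
[0.11220971 0.11535744 0.11658068]
wristhandletop 710 c [ 575.  -269.9] size [20.2 20.5] ang 34.8 z 161.3
wristhandle 789 c [ 575.1 -269.7] size [20.4 21.3] ang 88.4 z 161.1
wristrim 7461 c [ 558.2 -229.8] size [105.3 121. ] ang 89.0 z 107.6
wristhub 2008 c [ 559.9 -219.9] size [40.2 39.6] ang 89.1 z 113.8
[0.11376648 0.1148229  0.11561491]
```

View pics/v3.png

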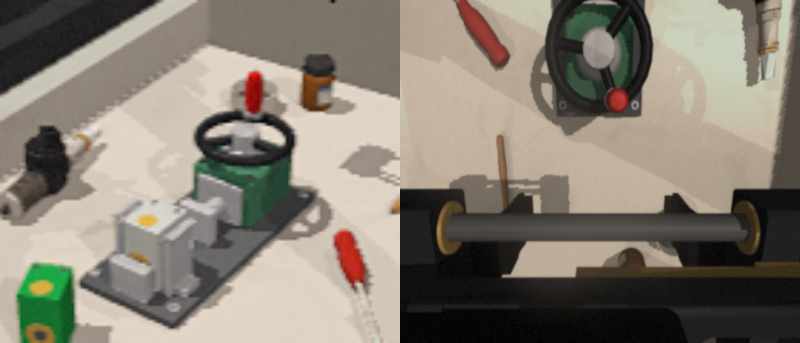

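The block sits squarely in the channel at (0.562, −0.040), top at 92 mm, port towards the stop. The red handle is at (0.575, −0.270), wrist view (617,100). Gripping it next.

{"op": "move_arm", "data": {
  "steps": [
    [[0.03,0.008,0.02],0],
    [[0.061,0.0177,0.05],0],
    [[0.061,0.0177,0.055],0],
    [[0.061,0.0177,0.075],0],
    [[0.061,0.0177,0.1],0],
    [[0.061,0.0177,0.12],0],
    [[0.061,0.0177,0.1275],0],
    [[0.061,0.0177,0.1275],0]
  ]
}}

```text
time_s: 24.78
tool_pos: [0.575, -0.2706, 0.1312]
tool_rot: [-180.0, 0.0, 88.8]
force: [-0.1, -0.4, 0.1]
grip_width: 0.0869
```

{"op": "move_arm", "data": {
  "steps": [
    [[0,0,0],0],
    [[0,0,0],0],
    [[0,0,0],0],
    [[0,0,0],0],
    [[0,0,0],0],
    [[0,0,0],0],
    [[0,0,0],0],
    [[0,0,0],0]
  ],
  "hand": 1,
  "squeeze": 20
}}

```text
time_s: 25.78
tool_pos: [0.5753, -0.2702, 0.1316]
tool_rot: [180.0, 0.0, 88.8]
force: [0.4, -0.8, -0.5]
grip_width: 0.0211
```

```bash
cat > circ.py <<'E'
import numpy as np,sys
a0,step,n=map(float,sys.argv[1:4]); r=.05; y=np.radians(88.8)
p=lambda a:r*np.array([np.cos(np.radians(a)),np.sin(np.radians(a))])
tx=np.array([np.cos(y),np.sin(y)]); ty=np.array([np.sin(y),-np.cos(y)])
print([[[round((p(a0-step*k)-p(a0))@tx,4),round((p(a0-step*k)-p(a0))@ty,4),0],0] for k in range(1,int(n)+1)])
E
python3 circ.py -70.6 9 20; python3 circ.py -250.6 9 20
```

```text
[[[np.float64(-0.0022), np.float64(-0.0075), 0], 0], [[np.float64(-0.0031), np.float64(-0.0153), 0], 0], [[np.float64(-0.0029), np.float64(-0.0232), 0], 0], [[np.float64(-0.0014), np.float64(-0.0309), 0], 0], [[np.float64(0.0013), np.float64(-0.0382), 0], 0], [[np.float64(0.0051), np.float64(-0.0451), 0], 0], [[np.float64(0.0099), np.float64(-0.0513), 0], 0], [[np.float64(0.0156), np.float64(-0.0567), 0], 0], [[np.float64(0.0221), np.float64(-0.0611), 0], 0], [[np.float64(0.0292), np.float64(-0.0644), 0], 0], [[np.float64(0.0367), np.float64(-0.0666), 0], 0], [[np.float64(0.0445), np.float64(-0.0675), 0], 0], [[np.float64(0.0524), np.float64(-0.0673), 0], 0], [[np.float64(0.0601), np.float64(-0.0658), 0], 0], [[np.float64(0.0675), np.float64(-0.0631), 0], 0], [[np.float64(0.0743), np.float64(-0.0593), 0], 0], [[np.float64(0.0805), np.float64(-0.0545), 0], 0], [[np.float64(0.0859), np.float64(-0.0488), 0], 0], [[np.float64(0.0903), np.float64(-0.0423), 0], 0], [[np.float64(0.0936), np.float64(-0.0352), 0], 0]]
[[[np.float64(0.0022), np.float64(0.0075), 0], 0], [[np.float64(0.0031), np
[... 241 characters left out ...]
-0.0099), np.float64(0.0513), 0], 0], [[np.float64(-0.0156), np.float64(0.0567), 0], 0], [[np.float64(-0.0221), np.float64(0.0611), 0], 0], [[np.float64(-0.0292), np.float64(0.0644), 0], 0], [[np.float64(-0.0367), np.float64(0.0666), 0], 0], [[np.float64(-0.0445), np.float64(0.0675), 0], 0], [[np.float64(-0.0524), np.float64(0.0673), 0], 0], [[np.float64(-0.0601), np.float64(0.0658), 0], 0], [[np.float64(-0.0675), np.float64(0.0631), 0], 0], [[np.float64(-0.0743), np.float64(0.0593), 0], 0], [[np.float64(-0.0805), np.float64(0.0545), 0], 0], [[np.float64(-0.0859), np.float64(0.0488), 0], 0], [[np.float64(-0.0903), np.float64(0.0423), 0], 0], [[np.float64(-0.0936), np.float64(0.0352), 0], 0]]
```

{"op": "move_arm", "data": {
  "steps": [
    [[-0.0022,-0.0075,0],0],
    [[-0.0031,-0.0153,0],0],
    [[-0.0029,-0.0232,0],0],
    [[-0.0014,-0.0309,0],0],
    [[0.0013,-0.0382,0],0],
    [[0.0051,-0.0451,0],0],
    [[0.0099,-0.0513,0],0],
    [[0.0156,-0.0567,0],0],
    [[0.0221,-0.0611,0],0],
    [[0.0292,-0.0644,0],0],
    [[0.0367,-0.0666,0],0],
    [[0.0445,-0.0675,0],0],
    [[0.0524,-0.0673,0],0],
    [[0.0601,-0.0658,0],0],
    [[0.0675,-0.0631,0],0],
    [[0.0743,-0.0593,0],0],
    [[0.0805,-0.0545,0],0],
    [[0.0859,-0.0488,0],0],
    [[0.0903,-0.0423,0],0],
    [[0.0936,-0.0352,0],0]
  ]
}}

```text
time_s: 28.28
tool_pos: [0.5419, -0.1759, 0.1316]
tool_rot: [-179.9, 0.0, 88.8]
force: [-0.5, -4.1, -0.6]
grip_width: 0.0214
```

```bash
cat > chk.py <<'E'
from fit import *
import sys
o=env.get_obs(); print(o["time_s"],np.round(o["tool_pos"],4),np.round(o["force"],1))
for n in sys.argv[1:]:
    p,d,K,T=cam(n); X=cloud(d,K,T); save(n+"_%d"%(o["time_s"]*100),p)
    for nm,lo,hi in [("pusher",[.545,-.16,.054],[.575,-.05,.066]),("blktop",[.54,-.1,.086],[.583,.03,.1]),("handle",[.48,-.3,.118],[.64,-.14,.17])]:
        Y=sel(X,lo,hi,d)
        if len(Y)>10: print(n,nm,len(Y),np.round(np.percentile(Y[:,1],[2,98]),4)); 
        if nm=="blktop" and len(Y)>10: rect(Y,"blk")
E
python3 chk.py side scene
```

```text
28.275 [ 0.5419 -0.1759  0.1316] [-0.5 -4.1 -0.6]
side pusher 15 [-0.1169 -0.1015]
side blktop 171 [-0.0678 -0.0128]
blk 171 c [561.3 -40.4] size [42.4 58.4] ang 0.2 z 93.3
side handle 183 [-0.1868 -0.1637]
scene pusher 31 [-0.1172 -0.1043]
scene blktop 43 [-0.0356 -0.0152]
blk 43 c [564.5 -20.1] size [20.5 43.7] ang 66.1 z 92.0
scene handle 211 [-0.1905 -0.1679]
```

The pusher follows the wheel. Continuing round.

{"op": "move_arm", "data": {
  "steps": [
    [[0.0022,0.0075,0],0],
    [[0.0031,0.0153,0],0],
    [[0.0029,0.0232,0],0],
    [[0.0014,0.0309,0],0],
    [[-0.0013,0.0382,0],0],
    [[-0.0051,0.0451,0],0],
    [[-0.0099,0.0513,0],0],
    [[-0.0156,0.0567,0],0],
    [[-0.0221,0.0611,0],0],
    [[-0.0292,0.0644,0],0],
    [[-0.0367,0.0666,0],0],
    [[-0.0445,0.0675,0],0],
    [[-0.0524,0.0673,0],0],
    [[-0.0601,0.0658,0],0],
    [[-0.0675,0.0631,0],0],
    [[-0.0743,0.0593,0],0],
    [[-0.0805,0.0545,0],0],
    [[-0.0859,0.0488,0],0],
    [[-0.0903,0.0423,0],0],
    [[-0.0936,0.0352,0],0]
  ]
}}

```text
time_s: 30.88
tool_pos: [0.5747, -0.2705, 0.1316]
tool_rot: [180.0, 0.0, 88.8]
force: [0.7, 1.2, -1.4]
grip_width: 0.0211
```

```bash
python3 chk.py side scene; python3 circ.py -70.6 9 11; python3 circ.py -169.6 3 20
```

```text
30.875 [ 0.5747 -0.2705  0.1316] [ 0.7  1.2 -1.4]
side blktop 163 [-0.067  -0.0124]
blk 163 c [561.7 -41.1] size [42.6 58.8] ang 0.9 z 93.2
side handle 172 [-0.2803 -0.2577]
scene pusher 85 [-0.1001 -0.0682]
scene blktop 259 [-0.0722 -0.0162]
blk 259 c [561.4 -43.1] size [62.9 42.5] ang 89.5 z 91.1
scene handle 171 [-0.2847 -0.2648]
[[[np.float64(-0.0022), np.float64(-0.0075), 0], 0], [[np.float64(-0.0031), np.float64(-0.0153), 0], 0], [[np.float64(-0.0029), np.float64(-0.0232), 0], 0], [[np.float64(-0.0014), np.float64(-0.0309), 0], 0], [[np.float64(0.0013), np.float64(-0.0382), 0], 0], [[np.float64(0.0051), np.float64(-0.0451), 0], 0], [[np.float64(0.0099), np.float64(-0.0513), 0], 0], [[np.float64(0.0156), np.float64(-0.0567), 0], 0], [[np.float64(0.0221), np.float64(-0.0611), 0], 0], [[np.float64(0.0292), np.float64(-0.0644), 0], 0], [[np.float64(0.0367), np.float64(-0.0666), 0], 0]]
[[[np.float64(0.0026), np.float64(-0.0005), 0], 0], [[np.float64(0.0052), np.float64(-0.0008), 0], 0], [[np.float64(0.0078), np.float64(-0.001), 0], 0], [[np.float64(0.0104), np.float64(-0.001), 0], 0], [[np.float64(0.013), np.float64(-0.0009), 0], 0], [[np.float64(0.0156), np.float64(-0.0007), 0], 0], [[np.float64(0.0182), np.float64(-0.0003), 0], 0], [[np.float64(0.0208), np.float64(0.0001), 0], 0], [[np.float64(0.0233), np.float64(0.0008), 0], 0], [[np.float64(0.0258), np.float64(0.0015), 0], 0], [[np.float64(0.0283), np.float64(0.0024), 0], 0], [[np.float64(0.0307), np.float64(0.0034), 0], 0], [[np.float64(0.0331), np.float64(0.0046), 0], 0], [[np.float64(0.0354), np.float64(0.0059), 0], 0], [[np.float64(0.0376), np.float64(0.0072), 0], 0], [[np.float64(0.0397), np.float64(0.0087), 0], 0], [[np.float64(0.0418), np.float64(0.0103), 0], 0], [[np.float64(0.0438), np.float64(0.0121), 0], 0], [[np.float64(0.0457), np.float64(0.0139), 0], 0], [[np.float64(0.0474), np.float64(0.0158), 0], 0]]
```

{"op": "move_arm", "data": {
  "steps": [
    [[-0.0022,-0.0075,0],0],
    [[-0.0031,-0.0153,0],0],
    [[-0.0029,-0.0232,0],0],
    [[-0.0014,-0.0309,0],0],
    [[0.0013,-0.0382,0],0],
    [[0.0051,-0.0451,0],0],
    [[0.0099,-0.0513,0],0],
    [[0.0156,-0.0567,0],0],
    [[0.0221,-0.0611,0],0],
    [[0.0292,-0.0644,0],0],
    [[0.0367,-0.0666,0],0]
  ]
}}

```text
time_s: 32.35
tool_pos: [0.5097, -0.2319, 0.1316]
tool_rot: [179.9, 0.0, 88.8]
force: [5.4, -0.4, -4.9]
grip_width: 0.0218
```

{"op": "move_arm", "data": {
  "steps": [
    [[0.0026,-0.0005,0],0],
    [[0.0052,-0.0008,0],0],
    [[0.0078,-0.001,0],0],
    [[0.0104,-0.001,0],0],
    [[0.013,-0.0009,0],0],
    [[0.0156,-0.0007,0],0],
    [[0.0182,-0.0003,0],0],
    [[0.0208,0.0001,0],0],
    [[0.0233,0.0008,0],0],
    [[0.0258,0.0015,0],0]
  ]
}}

```text
time_s: 33.6
tool_pos: [0.5113, -0.2076, 0.1316]
tool_rot: [180.0, 0.1, 88.7]
force: [3.4, -2.7, -3.8]
grip_width: 0.0214
```

```bash
python3 chk.py side scene; python3 circ.py -199.6 3 10
```

```text
33.6 [ 0.5113 -0.2076  0.1316] [ 3.4 -2.7 -3.8]
side blktop 170 [-0.0676 -0.0116]
blk 170 c [561.6 -40.5] size [62.  42.7] ang 89.9 z 93.2
side handle 190 [-0.2168 -0.1955]
scene blktop 207 [-0.0689 -0.0158]
blk 207 c [560.2 -42.3] size [58.5 42.5] ang 86.1 z 91.4
scene handle 203 [-0.2217 -0.2009]
[[[np.float64(0.0025), np.float64(0.0009), 0], 0], [[np.float64(0.0049), np.float64(0.0019), 0], 0], [[np.float64(0.0072), np.float64(0.0031), 0], 0], [[np.float64(0.0095), np.float64(0.0043), 0], 0], [[np.float64(0.0117), np.float64(0.0057), 0], 0], [[np.float64(0.0139), np.float64(0.0072), 0], 0], [[np.float64(0.016), np.float64(0.0088), 0], 0], [[np.float64(0.0179), np.float64(0.0105), 0], 0], [[np.float64(0.0198), np.float64(0.0123), 0], 0], [[np.float64(0.0216), np.float64(0.0142), 0], 0]]
```

{"op": "move_arm", "data": {
  "steps": [
    [[0.0025,0.0009,0],0],
    [[0.0049,0.0019,0],0],
    [[0.0072,0.0031,0],0],
    [[0.0072,0.0031,0],0]
  ]
}}

```text
time_s: 34.2
tool_pos: [0.5147, -0.1996, 0.1316]
tool_rot: [180.0, 0.0, 88.8]
force: [4.1, -3.6, -4.0]
grip_width: 0.0213
```

```bash
python3 circ.py -208.6 3 3;python3 circ.py -217.6 2 6
```

```text
[[[np.float64(0.0023), np.float64(0.0013), 0], 0], [[np.float64(0.0045), np.float64(0.0026), 0], 0], [[np.float64(0.0067), np.float64(0.0041), 0], 0]]
[[[np.float64(0.0014), np.float64(0.0011), 0], 0], [[np.float64(0.0027), np.float64(0.0022), 0], 0], [[np.float64(0.004), np.float64(0.0033), 0], 0], [[np.float64(0.0053), np.float64(0.0045), 0], 0], [[np.float64(0.0065), np.float64(0.0058), 0], 0], [[np.float64(0.0077), np.float64(0.007), 0], 0]]
```

{"op": "move_arm", "data": {
  "steps": [
    [[0.0023,0.0013,0],0],
    [[0.0045,0.0026,0],0],
    [[0.0067,0.0041,0],0],
    [[0.0067,0.0041,0],0]
  ]
}}

```text
time_s: 34.7
tool_pos: [0.519, -0.1927, 0.1316]
tool_rot: [180.0, 0.0, 88.8]
force: [3.6, -3.5, -4.7]
grip_width: 0.0213
```

{"op": "move_arm", "data": {
  "steps": [
    [[0.0014,0.0011,0],0],
    [[0.0027,0.0022,0],0],
    [[0.0027,0.0022,0],0]
  ]
}}

```text
time_s: 35.08
tool_pos: [0.5212, -0.1901, 0.1316]
tool_rot: [180.0, 0.0, 88.8]
force: [2.4, -4.1, -4.8]
grip_width: 0.0217
```

```bash
python3 chk.py side scene; python3 circ.py -221.6 2 6
```

```text
35.075 [ 0.5212 -0.1901  0.1316] [ 2.4 -4.1 -4.8]
side blktop 164 [-0.0645 -0.0094]
blk 164 c [561.5 -36.9] size [42.9 58.9] ang 0.2 z 93.5
side handle 192 [-0.2008 -0.1767]
scene blktop 155 [-0.0516 -0.0124]
blk 155 c [561.4 -32.9] size [41.9 42.4] ang 0.2 z 91.4
scene handle 206 [-0.2053 -0.1822]
[[[np.float64(0.0013), np.float64(0.0012), 0], 0], [[np.float64(0.0026), np.float64(0.0024), 0], 0], [[np.float64(0.0038), np.float64(0.0036), 0], 0], [[np.float64(0.005), np.float64(0.0049), 0], 0], [[np.float64(0.0061), np.float64(0.0062), 0], 0], [[np.float64(0.0072), np.float64(0.0076), 0], 0]]
```

{"op": "move_arm", "data": {
  "steps": [
    [[0.0013,0.0012,0],0],
    [[0.0026,0.0024,0],0],
    [[0.0026,0.0024,0],0]
  ]
}}

```text
time_s: 35.55
tool_pos: [0.522, -0.1892, 0.1315]
tool_rot: [-179.8, 0.1, 88.7]
force: [-1.3, -6.3, -2.4]
grip_width: 0.0209
```

```bash
python3 circ.py -225.6 2 6;python3 circ.py -229.6 2 6
```

```text
[[[np.float64(0.0012), np.float64(0.0012), 0], 0], [[np.float64(0.0024), np.float64(0.0025), 0], 0], [[np.float64(0.0035), np.float64(0.0039), 0], 0], [[np.float64(0.0046), np.float64(0.0052), 0], 0], [[np.float64(0.0057), np.float64(0.0066), 0], 0], [[np.float64(0.0067), np.float64(0.0081), 0], 0]]
[[[np.float64(0.0011), np.float64(0.0013), 0], 0], [[np.float64(0.0022), np.float64(0.0027), 0], 0], [[np.float64(0.0033), np.float64(0.0041), 0], 0], [[np.float64(0.0043), np.float64(0.0055), 0], 0], [[np.float64(0.0052), np.float64(0.007), 0], 0], [[np.float64(0.0061), np.float64(0.0085), 0], 0]]
```

{"op": "move_arm", "data": {
  "steps": [
    [[0.0012,0.0012,0],0],
    [[0.0012,0.0012,0],0],
    [[0.0012,0.0012,0],0]
  ]
}}

```text
time_s: 35.92
tool_pos: [0.5223, -0.1889, 0.1315]
tool_rot: [-179.7, 0.2, 88.7]
force: [-3.0, -7.4, -0.1]
grip_width: 0.0206
```

{"op": "move_arm", "data": {
  "steps": [
    [[0.0012,0.0013,0],0],
    [[0.0012,0.0013,0],0],
    [[0.0012,0.0013,0],0]
  ]
}}

```text
time_s: 36.3
tool_pos: [0.5226, -0.1885, 0.1315]
tool_rot: [-179.6, 0.2, 88.6]
force: [-5.2, -9.2, 1.0]
grip_width: 0.0211
```

```bash
python3 chk.py side
```

```text
36.3 [ 0.5226 -0.1885  0.1315] [-5.2 -9.2  1. ]
side blktop 160 [-0.0635 -0.0089]
blk 160 c [561.2 -36.4] size [57.4 42.4] ang 89.2 z 93.2
side handle 187 [-0.1981 -0.1768]
```

{"op": "move_arm", "data": {
  "steps": [
    [[0.0012,0.0013,0],0],
    [[0.0024,0.0027,0],0],
    [[0.0024,0.0027,0],0],
    [[0.0024,0.0027,0],0]
  ]
}}

```text
time_s: 36.85
tool_pos: [0.5233, -0.1878, 0.1315]
tool_rot: [-179.4, 0.3, 88.5]
force: [-10.4, -10.4, 4.8]
grip_width: 0.0215
```

The wheel has gone solid: about 15 N tangential and no further travel. I'll ease off the load, let go and lift clear.

{"op": "move_arm", "data": {
  "steps": [
    [[-0.0025,-0.0023,0],0],
    [[-0.005,-0.0045,0],0],
    [[-0.005,-0.0045,0],0],
    [[-0.005,-0.0045,0],0]
  ]
}}

```text
time_s: 37.35
tool_pos: [0.5219, -0.1893, 0.1315]
tool_rot: [-179.7, 0.1, 88.7]
force: [-3.8, -5.7, -1.0]
grip_width: 0.0211
```

{"op": "move_arm", "data": {
  "steps": [
    [[0,0,0],0],
    [[0,0,0],0],
    [[0,0,0],0],
    [[0,0,0],0],
    [[0,0,0],0],
    [[0,0,0],0],
    [[0,0,-0.02],0],
    [[0,0,-0.06],0],
    [[0,0,-0.11],0],
    [[0,0,-0.16],0],
    [[-0.03,0,-0.2],0],
    [[-0.06,0,-0.2],0],
    [[-0.06,0,-0.2],0],
    [[-0.06,0,-0.2],0]
  ],
  "hand": -1
}}

```text
time_s: 39.1
tool_pos: [0.5231, -0.2466, 0.331]
tool_rot: [-180.0, -0.1, 88.8]
force: [0.1, -0.1, -0.0]
grip_width: 0.0868
```

Run:
```python
from fit import *
o=env.get_obs(); print(o["time_s"],np.round(o["tool_pos"],4),np.round(o["force"],1))
im=[]
for n in ["side","scene","wrist"]:
    p,d,K,T=cam(n); X=cloud(d,K,T); im.append(p)
    for nm,lo,hi in [("blk",[.54,-.1,.086],[.583,.03,.1]),("handletop",[.48,-.3,.155],[.64,-.14,.17]),("stop",[.545,-.03,.045],[.578,.03,.06]),("pusher",[.545,-.16,.054],[.575,-.05,.066]),("spare",[.41,.23,.075],[.49,.33,.1])]:
        Y=sel(X,lo,hi,d)
        if len(Y)>10: rect(Y,n+" "+nm); print("  y",np.round(np.percentile(Y[:,1],[1,99]),4))
save("v4",np.hstack([cv2.resize(im[0][130:330,180:400],(400,364)),cv2.resize(im[2],(400,364))]))
```

```text
39.1 [ 0.5231 -0.2466  0.331 ] [ 0.1 -0.1 -0. ]
side blk 164 c [561.2 -37.6] size [60. 42.] ang 89.5 z 93.4
  y [-0.0664 -0.0083]
side handletop 27 c [ 519.7 -187.3] size [16.5 19.6] ang 63.4 z 161.8
  y [-0.198  -0.1799]
side stop 79 c [5.613e+02 3.000e-01] size [26.8 32.2] ang 88.9 z 53.6
  y [-0.0127  0.0119]
side spare 544 c [450.8 282.5] size [77.3 48.5] ang 81.5 z 87.0
  y [0.2454 0.3212]
scene blk 264 c [561.4 -40.4] size [42.6 61.7] ang 0.3 z 91.1
  y [-0.0696 -0.0126]
scene handletop 53 c [ 518.2 -195.1] size [18.5 17.2] ang 88.9 z 159.9
  y [-0.204 -0.186]
scene pusher 75 c [559.5 -76.3] size [27.  22.2] ang 1.3 z 57.6
  y [-0.0858 -0.0653]
scene spare 322 c [449.1 278.2] size [84.8 46.7] ang 81.6 z 84.4
  y [0.2379 0.3171]
wrist handletop 430 c [ 521.  -189.9] size [20.  20.5] ang 88.9 z 161.0
  y [-0.1989 -0.1799]
wrist pusher 552 c [560.1 -73.7] size [16.8 29.6] ang 89.1 z 57.9
  y [-0.0819 -0.0653]
```

View pics/v4.png

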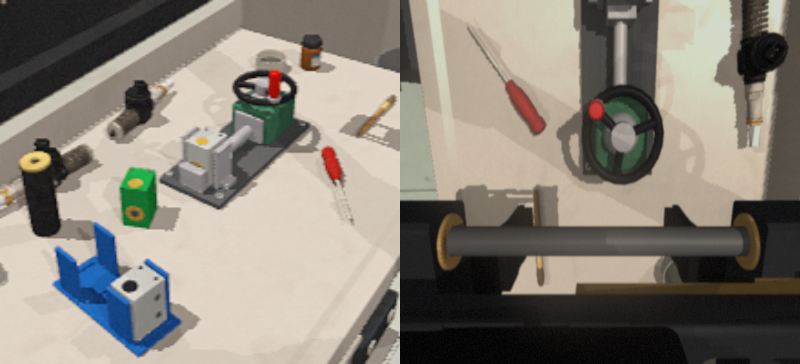

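The block is seated and the pusher-to-stop gap is about 55.5 mm. But the handle now appears 2–3° behind where the gripper was under load, so I'll regrip and push once more. If it resists at once, the clamp is snug.

{"op": "move_arm", "data": {
  "steps": [
    [[0.03,-0.002,0.04],0],
    [[0.057,-0.0042,0.09],0],
    [[0.057,-0.0042,0.12],0],
    [[0.057,-0.0042,0.15],0],
    [[0.057,-0.0042,0.18],0],
    [[0.057,-0.0042,0.195],0],
    [[0.057,-0.0042,0.2],0],
    [[0.057,-0.0042,0.2],0]
  ]
}}

```text
time_s: 40.25
tool_pos: [0.5206, -0.1905, 0.1322]
tool_rot: [179.9, 0.0, 88.8]
force: [-0.6, -0.6, 0.1]
grip_width: 0.0868
```

{"op": "move_arm", "data": {
  "steps": [
    [[0,0,0],0],
    [[0,0,0],0],
    [[0,0,0],0],
    [[0,0,0],0],
    [[0,0,0],0],
    [[0,0,0],0],
    [[0,0,0],0],
    [[0,0,0],0]
  ],
  "hand": 1,
  "squeeze": 30
}}

```text
time_s: 41.25
tool_pos: [0.5204, -0.1906, 0.1316]
tool_rot: [180.0, 0.0, 88.8]
force: [1.0, -0.8, -1.7]
grip_width: 0.0208
```

{"op": "move_arm", "data": {
  "steps": [
    [[0.0006,0.0007,0],0],
    [[0.0012,0.0014,0],0],
    [[0.0012,0.0014,0],0],
    [[0.0012,0.0014,0],0]
  ]
}}

```text
time_s: 41.75
tool_pos: [0.5214, -0.1896, 0.1316]
tool_rot: [-180.0, 0.0, 88.8]
force: [0.0, -1.9, 0.5]
grip_width: 0.0214
```

{"op": "move_arm", "data": {
  "steps": [
    [[0.0006,0.0007,0],0],
    [[0.0012,0.0014,0],0],
    [[0.0012,0.0014,0],0],
    [[0.0012,0.0014,0],0]
  ]
}}

```text
time_s: 42.25
tool_pos: [0.5219, -0.189, 0.1316]
tool_rot: [-179.9, 0.0, 88.8]
force: [-3.6, -3.4, 3.5]
grip_width: 0.0209
```

{"op": "move_arm", "data": {
  "steps": [
    [[0.0012,0.0013,0],0],
    [[0.0024,0.0027,0],0],
    [[0.0036,0.004,0],0],
    [[0.0036,0.004,0],0],
    [[0.0036,0.004,0],0]
  ]
}}

```text
time_s: 42.88
tool_pos: [0.523, -0.1878, 0.1315]
tool_rot: [-179.6, 0.2, 88.6]
force: [-11.3, -6.3, 7.7]
grip_width: 0.0211
```

{"op": "move_arm", "data": {
  "steps": [
    [[0,0,0],0],
    [[0,0,0],0],
    [[0,0,0],0],
    [[0,0,0],0],
    [[0,0,0],0],
    [[0,0,0],0],
    [[0,0,-0.02],0],
    [[0,0,-0.06],0],
    [[0,0,-0.11],0],
    [[0,0,-0.16],0],
    [[-0.03,0,-0.2],0],
    [[-0.06,0,-0.2],0],
    [[-0.06,0,-0.2],0],
    [[-0.06,0,-0.2],0]
  ],
  "hand": -1
}}

```text
time_s: 44.62
tool_pos: [0.5258, -0.2436, 0.331]
tool_rot: [-180.0, -0.1, 88.8]
force: [0.2, 0.4, -0.2]
grip_width: 0.0869
```

Run:
```python
from fit import *
o=env.get_obs(); print(o["time_s"],np.round(o["tool_pos"],4),np.round(o["force"],1))
im=[]
for n in ["side","scene","wrist"]:
    p,d,K,T=cam(n); X=cloud(d,K,T); im.append(p)
    for nm,lo,hi in [("blk",[.54,-.1,.086],[.583,.03,.1]),("handletop",[.48,-.3,.155],[.64,-.14,.17]),("pusher",[.545,-.16,.054],[.575,-.05,.066])]:
        Y=sel(X,lo,hi,d)
        if len(Y)>10: rect(Y,n+" "+nm); print("  y",np.round(np.percentile(Y[:,1],[1,99]),4))
save("v5",cv2.resize(im[0][130:330,180:400],(600,545)))
```

```text
44.625 [ 0.5258 -0.2436  0.331 ] [ 0.2  0.4 -0.2]
side blk 162 c [561.2 -37. ] size [42.4 58.5] ang 0.3 z 93.5
  y [-0.0657 -0.0085]
side handletop 27 c [ 519.9 -188.3] size [15.4 17.1] ang 71.8 z 161.3
  y [-0.1972 -0.1796]
scene blk 262 c [561.8 -41. ] size [58.5 42.9] ang 89.4 z 91.2
  y [-0.0695 -0.0122]
scene handletop 45 c [ 519.2 -193.7] size [17.  17.2] ang 10.2 z 160.9
  y [-0.2018 -0.1851]
scene pusher 77 c [560.2 -75.2] size [29.1 22.7] ang 2.6 z 57.7
  y [-0.0858 -0.0643]
wrist blk 19 c [556.9 -65.8] size [ 0.2 33.7] ang 88.9 z 86.3
  y [-0.0661 -0.0654]
wrist handletop 433 c [ 520.9 -189.5] size [20.1 20.6] ang 88.8 z 161.2
  y [-0.1995 -0.1795]
wrist pusher 545 c [560.  -73.6] size [17.2 30.1] ang 89.0 z 58.0
  y [-0.082  -0.0652]
```

View pics/v5.png

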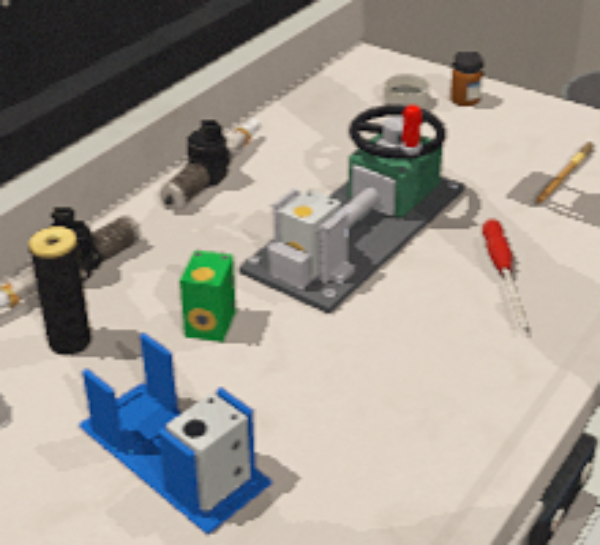

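The handle came back to the same spot after a second firm push. The pusher face measures at −0.065 and the block's back face at −0.066, so they meet. All other things are where they were. Handing in.

```bash
python3 -c "
from cell import env
env.sign_off(); print(env.get_obs()['time_s'])"
```

```text
the job is handed in; nothing more can be done
the job is handed in; nothing more can be done
```

The brass-port block is clamped in the channel, standing upright with its port facing the rubber stop, and the job was handed in at about 45 s. I took it from the carrier and stood it on the bench to change grip. Then I lowered it between the cheeks, let go, and wound the red handle clockwise about 1.4 turns until it went solid.

- **Clamping:** the last camera readings put the pusher face against the block (−65 mm and −66 mm along y). The pusher-to-stop gap is about 55.5 mm for the 56 mm block, which agrees within the camera error.
- **Snugness:** after I first let go, the handle looked 2–3° behind where the gripper had been under load. I gripped it again and pushed to about 13 N. It resisted almost at once and settled back in the same place, so I judge the clamp snug and the difference to be give in the grip.
- **Other things:** the last side view shows the spare block in its stall and the other items in view undisturbed. Wrist force readings stayed around 16 N or less.

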